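# Set the carton gauge to its index clip and lock it

## Task

The worn screw of this carton gauge has play in it. Using only its crank, wind the moving fence about 10 mm past the index clip, then wind it back towards the crank so that it arrives at the clip on that backward turn, with the play taken up, and its pointer blade in line with the clip's blade; do not nudge the crank forward again. Then let go of the crank, push the lock lever fully over to its other end, and leave the other things on the bench where they are.

Things in the scene. Friction and masses are not known exactly. Their poses are not given: they have to be found in the camera images.
- gauge: Fixed bench gauge on a grey bed plate 200 x 460 x 12 mm. Origin on the bench under the middle of its length; z up; y runs along the bed from the crank end (-y) to the lock-lever end (+y). Grey gearbox 100 x 100 mm, 82 mm high, at y = -160, with a fixed steel fence, top at 107, on its +y side. Two aluminium rails, tops at 46; the wide one (x = 50 to 115) is graduated. End block at y = 203.
- fence_top (a point): Middle of the top edge of the moving fence: an upright steel plate 120 x 6 mm, top 104 mm above the bench. It slides only along the gauge's y, 40 mm per turn of the screw: clockwise winding (seen from above) moves it +y, away from the crank; anticlockwise brings it back. At the start it is 20 to 105 mm on the crank side of the clip. Never push the fence itself.
- pointer (a point): Outer top end of the pointer blade on the moving fence's +x side: an upright dark steel blade 4 mm thick, 28 mm long, top 67 mm above the bench, over the wide rail. Moves with the fence. Axes as the gauge.
- clip_mark (a point): Inner top end of the index clip's blade: upright steel, 4 mm thick, 24 mm long, top 67 mm above the bench, on a dark saddle 16 mm wide fixed astride the wide rail. Axes as the gauge. When in line, the two blades stand end to end 3 mm apart and the pointer's y along the gauge equals this point's y.
- crank_axis (a point): Point on the crank's upright turning axis, on top of its hub, 112.5 mm above the bench. Below the hub is an aluminium graduated dial, 68 mm across, which turns with the screw.
- handle_top (a point): Top centre of the crank's upright black handle, 158 mm above the bench, 52 mm from the crank axis: a round grip 20 mm across, 46 mm tall, spinning freely on the steel crank arm (its own yaw means nothing), so the gripper that holds it need not turn. Turning takes 4 to 6 N at the handle, 1 N within the play; it stays where it is left.
- crank (a joint): Play between crank and screw, 0 to 0.8 rad, starts anywhere. Wound clockwise (from above) the crank first moves freely until this reads 0.8, then carries the screw along; wound anticlockwise it moves freely until this reads 0, then carries the screw back. Anything between: the play is not taken up.
- lock_tip (a point): Centre of the lock lever's black ball (26 mm across) on a 10 mm steel rod. It swings about a level axis along the gauge's y, on the end block, 74 mm above the bench, 80 mm from the ball; at the start the ball is about 144 mm high and 35 mm to the -x (robot) side of the pivot.
- lock (a joint): Lock lever angle: 0 = leaning to the gauge's -x side (open), 1.0 rad = leaning to +x (locked). Light (about 1 N at the ball), stays where it is left.
- carton: Bystander: black retail carton standing upright, 45 x 85 x 150 mm; origin under its middle.
- basket: Bystander: cream open slatted basket 200 x 150 x 75 mm; origin under its middle.
- tape: Bystander: cardboard ring (tape core) lying flat, 100 mm across, 48 mm high; origin under its middle.
- screwdriver: Bystander: screwdriver lying on the bench; origin under it.

How it is judged:
On the way, in this order (a step that is already met when the one before it is completed fails the run):
1. the pointer has been wound clearly past the clip (at least 5 mm), away from the crank (y of pointer in the frame of clip_mark above 0.005 m), for 0.05 s.
2. the pointer is back in line with the clip (within 3 mm), arriving on the backward turn with the play taken up (y of pointer in the frame of clip_mark between -0.003 and 0.003 m and value of joint crank below 0.25 rad), for 0.2 s.
3. the lock lever is pushed over (value of joint lock above 0.85 rad), for 0.2 s.
At the end, for the whole second after the job is handed in: The pointer blade is within 3 mm of being in line with the clip's blade, the crank's play is taken up on the backward (anticlockwise) side (crank reads under 0.25 rad), and the lock lever is over (above 0.85 rad) (all of step 2 and value of joint lock above 0.85 rad); the robot touches nothing.
It fails at once if the robot pushes the fence itself (over 4 N) (contact force between any of the fingers, the arm and fence above 4 N).
It fails at once if another thing on the bench is moved by more than 30 mm (distance of any of carton, basket, tape, screwdriver from where it was at the start of the episode above 0.03 m).
It also fails if it takes over 72 s, if anything falls off the work surface, if the arm or the gripper's body presses on something with over 40 N, if the wrist force passes 120 N, or if a joint passes its speed limit or range.

## Robot

A 6-joint arm with a two-finger parallel gripper is mounted at the origin on the work surface. World frame = base frame: x ahead of the robot, y to its left, z up, the work surface at z = 0. Lengths are in m, angles in rad, forces in N, time in s.
With the tool pointing down it reaches from about 0.275 to 1 m from the base axis. Payload 8.4 kg.
Tool frame: the origin (TCP) lies midway between the tips of the shut fingers; the grasp point (between the pads) lies 19 mm behind it; z points along the fingers, y is the line along which they close (so a half turn about z gives the same grasp; the last joint's range is limited). The gripper opens to 85 mm and grips with 20 to 120 N. Pads are 22 mm wide; open, the fingers measure 114 mm over their backs; the gripper's body (76 mm by 85 mm) begins 54 mm behind the grasp point. The pads swing forward as they close: fully open they stand 13 mm farther back than shut.
Start: joints at [1.248, 0.353, 1.633, -0, 1.155, -0.002], TCP at [0.197, 0.593, 0.231] pointing down, gripper open.
Joint ranges: [-2.63, 2.63], [-0.92, 2.1], [0.06, 2.66], [-1.3, 4.44], [0, 2.69], [-3.02, 3.02]. Speed limits (rad/s): [2.22, 2.22, 2.79, 3.14, 3.14, 3.14].

## Interface

Orientations are given as a 3x3 rotation matrix whose columns are the frame's x, y, z axes.
In Python, from workcell import ctrl gives the robot as it stands.
- The arm moves only by the tool nudge_tcp, called in YAML: its name, and indented under it one key for each argument. Schema: {"type":"object","properties":{"segments":{"type":"string"},"clamp_n":{"type":"number"},"only":{"type":"string"},"quiet":{"type":"boolean"},"lines":{"type":"string"}},"required":["segments"],"additionalProperties":false}. segments is a string of 1 to 5 rows, parted by semicolons, with the numbers parted by commas; each row has 5 numbers: dx, dy, dz in shares of the most that a row can go, 1 being 62.5 mm, then a turn about the tool's z in units of 0.2 rad, then the finger opening in m; each row shifts and turns the commanded pose from where the row before left it, along the tool's axes as they then stand; what a row does not reach is not made up. A row lasts 1/8 s, in which the tool goes at most 0.0625 m and 0.188 rad, less where a joint would pass 70% of its speed; a pose out of reach is approached as far as the arm can. The fingers move at their own pace and stop on an object; clamp_n is the grip in N (left out, the last holds). Time passes only in rows, so rows that do not move let the fingers close. The tool returns the time, the measured TCP pose, the force, the opening and the grip force at its end. only (a regular expression) keeps the lines of the reply that match it, lines (a string "A,B") keeps lines A to B, and quiet returns only ok. Input that does not fit is refused with a message, and nothing moves.
- ctrl.state(): the state, without advancing time (a new reading comes with each control period).
- ctrl.snapshot(name): name is "scene" or "side" or "wrist"; returns the picture (480x640x3 uint8, red, green, blue); there is no depth.
- ctrl.camera_info(name): a dict with "fx", "fy", "cx", "cy" (pixels), "T" (4x4, takes a point from camera to world coordinates); the wrist camera has in their place "hand_eye" (4x4, takes a point from camera to tool coordinates, whose origin is the TCP and whose axes are the flange's). Camera axes: x right, y down, z forward; pixel columns grow to the right and rows downward; lengths in m; the calibration is good to about 2 mm. A picture is of the moment at which its call begins: read the wrist's pose just before it. camera_info takes no time and is no camera call.
- ctrl.job_done(): hands the job in; it is judged then, once.
The state is a dict: "time_s": time; "q": joint angles; "qd": joint speeds; "effort": joint torques, N m; "tcp_pos": TCP position; "tool_rot": TCP orientation; "contact_force": force on the tool from outside, world axes, zero at the start; "moment": the same for the moment, N m; "width": finger opening in m; "finger_force": force on a finger pad.
Only numpy, scipy, OpenCV 4.12 (cv2) and the standard library are available. Lean on these libraries where they do the work, as an engineer would, in place of code of your own. Each camera call takes 0.05 s, during which the arm holds its last target. There are 200 camera calls.

## Working session

There is one attempt and no reset: what is moved stays moved. The work goes in short steps, Python scripts to look and compute and a tool call to move; the robot and the scene stay as the last step left them, time stands still between calls to the robot, and variables do not carry over. Pictures are saved under pics/ and viewed, at most 10 in all, crops included, and the job is handed in when it is done.

```bash
ls; mkdir -p pics
```

Run:
```python
from workcell import ctrl
import cv2, numpy as np
for n in ("scene","side"):
    cv2.imwrite(f"pics/{n}0.png", ctrl.snapshot(n)[:,:,::-1])
    i=ctrl.camera_info(n); print(n,{k:np.round(v,3).tolist() for k,v in i.items()})
print(np.round(ctrl.camera_info("wrist")["hand_eye"],3).tolist())
s=ctrl.state();print(s["time_s"],np.round(s["tool_rot"],3).tolist(),s["width"])
```

```text
pics
workcell.py
scene {'fx': 595.127, 'fy': 595.127, 'cx': 327.284, 'cy': 239.71, 'T': [[-0.623, 0.583, -0.522, 1.305], [0.782, 0.478, -0.399, 0.583], [0.017, -0.657, -0.754, 1.229], [0.0, 0.0, 0.0, 1.0]]}
side {'fx': 532.662, 'fy': 532.662, 'cx': 320.9, 'cy': 229.979, 'T': [[0.884, -0.352, 0.308, 0.102], [-0.468, -0.662, 0.585, -0.876], [-0.002, -0.661, -0.75, 1.202], [0.0, 0.0, 0.0, 1.0]]}
[[0.002, -0.956, -0.292, 0.075], [1.0, 0.002, -0.001, -0.0], [0.002, -0.292, 0.956, -0.143], [0.0, 0.0, 0.0, 1.0]]
0.1 [[-0.949, 0.315, -0.0], [0.315, 0.949, -0.001], [-0.0, -0.001, -1.0]] 0.08514142841769091
```

View pics/scene0.png

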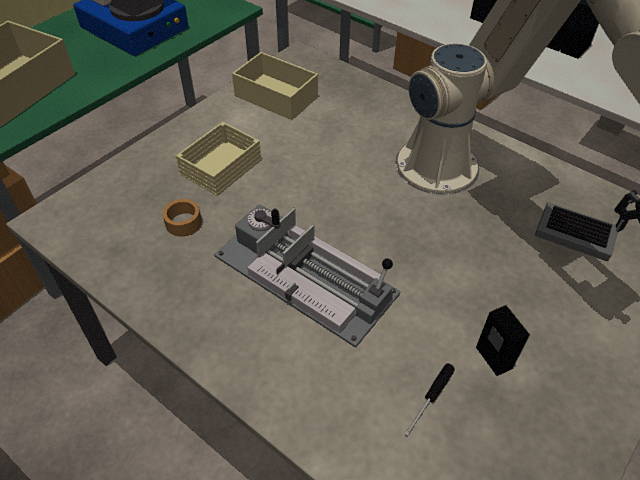

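View pics/side0.png

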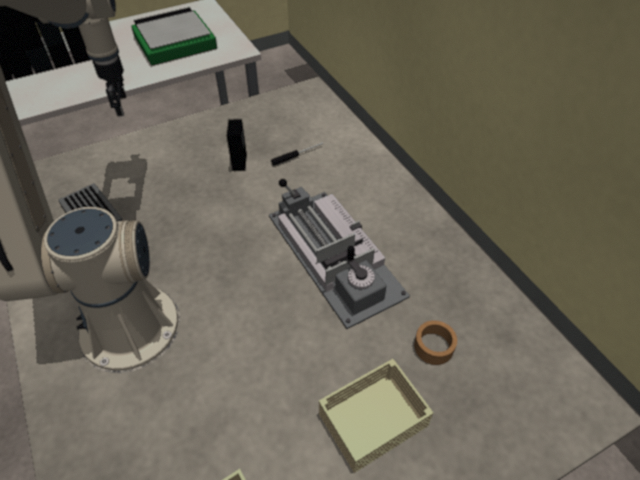

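Both views show the gauge in the middle of the bench. In the scene view the crank is near (262,217) and the lock ball is at (387,264). The carton is at (502,340), the screwdriver at (430,400), the tape at (182,218) and the basket at (218,157). Next I'll enlarge the gauge in each view.

Run:
```python
import cv2
a=cv2.imread("pics/scene0.png")[195:350,208:408]; cv2.imwrite("pics/sc.png",cv2.resize(a,None,fx=3.8,fy=3.8,interpolation=cv2.INTER_CUBIC))
a=cv2.imread("pics/side0.png")[172:332,260:420]; cv2.imwrite("pics/sd.png",cv2.resize(a,None,fx=3.75,fy=3.75,interpolation=cv2.INTER_CUBIC))
```

```text
(no output)
```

View pics/sc.png

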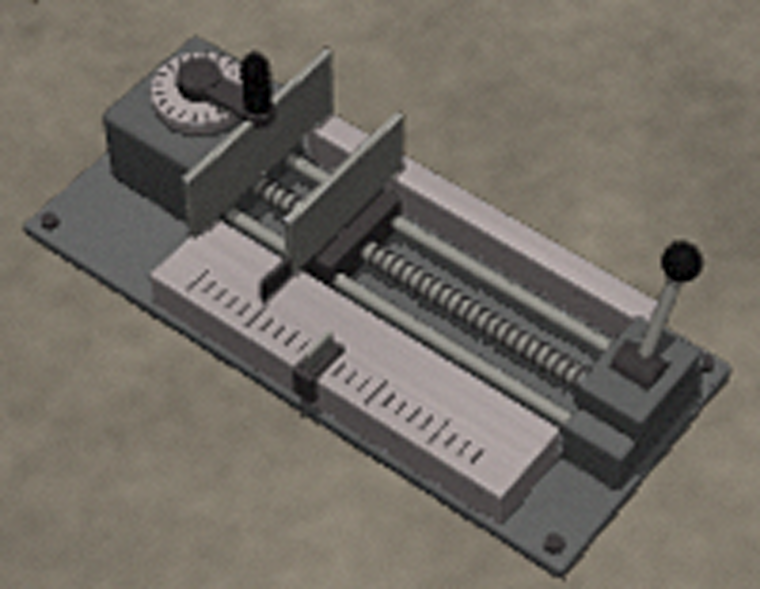

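View pics/sd.png

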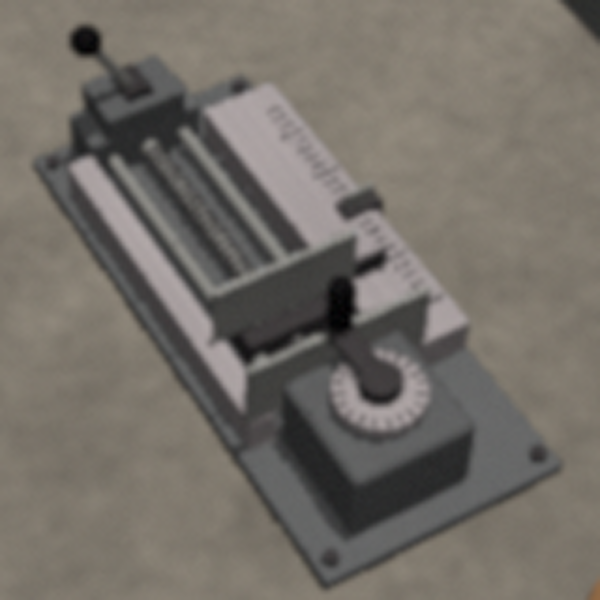

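The scene crop shows:
- bed corners at (25,228), (562,570) and (730,372)
- hub at (198,78), handle top at (256,57), ball at (682,262)
- pointer tip near (264,282), clip blade inner end near (333,337)

The side crop shows:
- bed corners at (560,462), (325,583) and (40,160)
- hub at (380,372), handle top at (342,284), ball at (86,40)

I'll fit the gauge pose from these points.

Create h.py:
```python
from workcell import ctrl
import numpy as np, cv2
from scipy.optimize import least_squares
def proj(n,P,s=None):
    i=ctrl.camera_info(n)
    if n=="wrist":
        s=s or ctrl.state(); T=np.eye(4);T[:3,:3]=s["tool_rot"];T[:3,3]=s["tcp_pos"];T=T@i["hand_eye"]
    else: T=np.array(i["T"])
    p=np.linalg.inv(T)@np.r_[P,1]
    return np.array([i["fx"]*p[0]/p[2]+i["cx"],i["fy"]*p[1]/p[2]+i["cy"]])
def ray_z(n,uv,z,s=None):
    i=ctrl.camera_info(n)
    if n=="wrist":
        s=s or ctrl.state(); T=np.eye(4);T[:3,:3]=s["tool_rot"];T[:3,3]=s["tcp_pos"];T=T@i["hand_eye"]
    else: T=np.array(i["T"])
    d=T[:3,:3]@[(uv[0]-i["cx"])/i["fx"],(uv[1]-i["cy"])/i["fy"],1]
    return T[:3,3]+d*(z-T[2,3])/d[2]
def W(g,p): # gauge->world
    c,s=np.cos(g[2]),np.sin(g[2]); return np.array([g[0]+c*p[0]-s*p[1],g[1]+s*p[0]+c*p[1],p[2]])
def G(g,P):
    c,s=np.cos(g[2]),np.sin(g[2]); x,y=P[0]-g[0],P[1]-g[1]; return np.array([c*x+s*y,-s*x+c*y,P[2]])
```

Run:
```python
from h import *
sc=lambda a:np.array(a)/3.8+[208,195]
sd=lambda a:np.array(a)/3.75+[260,172]
O=[("scene",(.1,-.23,.012),sc((25,228))),("scene",(.1,.23,.012),sc((562,570))),("scene",(-.1,.23,.012),sc((730,372))),
("scene",(.05,-.21,.082),sc((107,118))),("scene",(-.05,-.21,.082),sc((197,38))),
("side",(.1,-.23,.012),sd((560,462))),("side",(-.1,-.23,.012),sd((325,583))),("side",(-.1,.23,.012),sd((40,160))),
("side",(.05,-.21,.082),sd((475,432))),("side",(-.05,-.21,.082),sd((350,485)))]
f=lambda g:np.concatenate([proj(n,W(g,p))-u for n,p,u in O])
r=least_squares(f,[.55,0,0.]);g=r.x;print(g,np.round(r.fun.reshape(-1,2),1).tolist())
np.save("g.npy",g)
for nm,a,b,z in [("hub",(198,78),(380,372),.1125),("handle",(256,57),(342,284),.158),("ball",(682,262),(86,40),.144)]:
    for n,u in(("scene",sc(a)),("side",sd(b))):
        P=ray_z(n,u,z);print(nm,n,P.round(4),G(g,P).round(4))
for nm,a,z in [("ptr",(264,282),.067),("clip",(333,337),.067),("fenceL",(402,115),.104),("fenceR",(287,222),.104)]:
    print(nm,G(g,ray_z("scene",sc(a),z)).round(4))
```

```text
[ 0.58070717 -0.03714345  0.00626602] [[0.8, -3.8], [-1.3, 0.6], [1.5, -1.1], [-4.9, 0.1], [-2.4, -0.2], [-2.7, 1.7], [-4.9, 0.2], [-3.2, -2.0], [2.7, -3.8], [2.6, -2.5]]
hub scene [ 0.5764 -0.1938  0.1125] [-0.0053 -0.1566  0.1125]
hub side [ 0.5752 -0.1983  0.1125] [-0.0065 -0.1611  0.1125]
handle scene [ 0.568  -0.1457  0.158 ] [-0.0133 -0.1085  0.158 ]
handle side [ 0.5708 -0.1505  0.158 ] [-0.0106 -0.1133  0.158 ]
ball scene [0.5226 0.164  0.144 ] [-0.0569  0.2015  0.144 ]
ball side [0.5251 0.161  0.144 ] [-0.0543  0.1985  0.144 ]
ptr [ 0.0731 -0.0311  0.067 ]
clip [0.0791 0.0328 0.067 ]
fenceL [-0.072  -0.0328  0.104 ]
fenceR [ 0.0476 -0.0315  0.104 ]
```

Careful with the scale: shifts go in shares of 62.5 mm and turns go in units of 0.2 rad. That gives: -0.05 m is -0.8, -0.028 m is -0.448, -0.16 rad is -0.8.

nudge_tcp:
  segments: "0,0,0,-0.8,0.085;0,0,0,-0.8,0.085;-0.448,-0.8,-0.16,0,0.085;-0.448,-0.8,-0.16,0,0.085;-0.448,-0.8,-0.16,0,0.085"
  clamp_n: 60

```text
time_s: 0.72
tcp_pos: [0.2814, 0.4414, 0.2612]
tool_rot: [[-1.0, 0.0, -0.0], [0.0, 1.0, -0.001], [0.0, -0.001, -1.0]]
contact_force: [0.4, 0.5, -0.6]
width: 0.0849
finger_force: 0.0
```

nudge_tcp:
  segments: "-0.448,-0.8,-0.16,0,0.085;-0.448,-0.8,-0.16,0,0.085;-0.448,-0.8,-0.16,0,0.085;-0.448,-0.8,-0.16,0,0.085;-0.448,-0.8,0,0,0.085"

```text
time_s: 1.35
tcp_pos: [0.4216, 0.1914, 0.302]
tool_rot: [[-1.0, 0.001, 0.001], [0.001, 1.0, 0.001], [-0.001, 0.001, -1.0]]
contact_force: [0.0, -0.1, 0.6]
width: 0.0849
finger_force: 0.0
```

nudge_tcp:
  segments: "-0.448,-0.8,0,0,0.085;-0.448,-0.8,0,0,0.085;-0.448,-0.8,0,0,0.085;-0.448,-0.8,0,0,0.085;0,0,0,0,0.085"

```text
time_s: 1.98
tcp_pos: [0.5337, -0.0103, 0.3007]
tool_rot: [[-1.0, 0.005, -0.0], [0.005, 1.0, -0.001], [0.0, -0.001, -1.0]]
contact_force: [0.3, -0.8, -0.0]
width: 0.0849
finger_force: 0.0
```

Run:
```python
from h import *
import pickle
s=ctrl.state(); im=ctrl.snapshot("wrist"); cv2.imwrite("pics/w1.png",im[:,:,::-1])
pickle.dump({k:np.array(s[k]) for k in("tcp_pos","tool_rot")},open("s1.pkl","wb"))
i=ctrl.camera_info("wrist");print(i["fx"],i["cx"],i["cy"])
g=np.load("g.npy")
for p in[(0,-.16,.1125),(.1,-.23,.012),(.08,.033,.067)]:print(proj("wrist",W(g,p),s).round())
```

```text
335.21071011770283 318.9456986718327 243.1553983828444
[142. 264.]
[141. 305.]
[325. 310.]
```

View pics/w1.png

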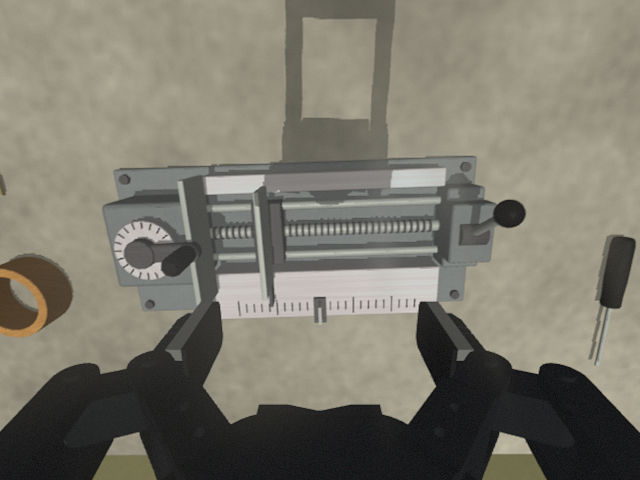

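The wrist view shows the hub top near (138,252), the handle leaning from (194,246) to its top near (174,266), and the ball at (509,213). The pointer tip is near (269,302) and the clip at (320,298). Bed corners are at (114,170), (477,156), (465,299) and (142,311). I'll refit using all three views.

Run:
```python
from h import *
import pickle
s=pickle.load(open("s1.pkl","rb"))
sc=lambda a:np.array(a)/3.8+[208,195]
sd=lambda a:np.array(a)/3.75+[260,172]
O=[("scene",(.1,-.23,.012),sc((25,228))),("scene",(.1,.23,.012),sc((562,570))),("scene",(-.1,.23,.012),sc((730,372))),
("side",(.1,-.23,.012),sd((560,462))),("side",(-.1,-.23,.012),sd((325,583))),("side",(-.1,.23,.012),sd((40,160))),
("wrist",(-.1,-.23,.012),(114,170)),("wrist",(-.1,.23,.012),(477,156)),("wrist",(.1,.23,.012),(465,299)),("wrist",(.1,-.23,.012),(142,311))]
f=lambda g:np.concatenate([proj(n,W(g,p),s)-u for n,p,u in O])
r=least_squares(f,[.55,0,0.],loss="soft_l1");g=r.x;print(g,np.round(f(g).reshape(-1,2),1).tolist())
np.save("g.npy",g)
for nm,a,b,c,z in [("hub",(198,78),(380,372),(138,252),.1125),("handle",(256,57),(342,284),(174,266),.158),("ball",(682,262),(86,40),(509,213),.144)]:
    for n,u in(("scene",sc(a)),("side",sd(b)),("wrist",c)):
        P=ray_z(n,u,z,s);print(nm,n,P.round(4),G(g,P).round(4))
    q=least_squares(lambda P:np.r_[proj("scene",P)-sc(a),proj("side",P)-sd(b),proj("wrist",P,s)-c],P);print("  tri",q.x.round(4),q.fun.round(1))
for nm,a,z in [("ptr",(269,302),.067),("clip",(320,298),.067)]:
    print(nm,G(g,ray_z("wrist",a,z,s)).round(4))
im=cv2.imread("pics/w1.png")
a=cv2.resize(im[190:330,90:225],None,fx=4,fy=4,interpolation=cv2.INTER_CUBIC)[:560]
b=cv2.resize(im[270:330,250:340],None,fx=6,fy=6,interpolation=cv2.INTER_CUBIC)
c=np.zeros((560,540+0,3),np.uint8);cv2.imwrite("pics/w1c.png",a);cv2.imwrite("pics/w1d.png",b)
```

```text
[ 0.5846156  -0.03868925  0.03454241] [[-1.7, -1.2], [-0.2, 0.1], [0.5, -2.6], [0.2, -0.2], [-0.5, -0.2], [-3.4, -0.8], [-1.6, -0.2], [1.7, -0.3], [-0.6, 2.2], [0.6, 0.7]]
hub scene [ 0.5764 -0.1938  0.1125] [-0.0136 -0.1547  0.1125]
hub side [ 0.5752 -0.1983  0.1125] [-0.0149 -0.1591  0.1125]
hub wrist [ 0.5687 -0.1996  0.1125] [-0.0215 -0.1603  0.1125]
  tri [ 0.5705 -0.2004  0.1102] [-0.3 -1.8 -1.2  1.8  0.7  1. ]
handle scene [ 0.568  -0.1457  0.158 ] [-0.0203 -0.1064  0.158 ]
handle side [ 0.5708 -0.1505  0.158 ] [-0.0176 -0.1113  0.158 ]
handle wrist [ 0.5671 -0.1429  0.158 ] [-0.0211 -0.1035  0.158 ]
  tri [ 0.5689 -0.1453  0.1539] [-0.   1.4 -1.7 -0.1 -0.6  0.3]
ball scene [0.5226 0.164  0.144 ] [-0.055   0.2047  0.144 ]
ball side [0.5251 0.161  0.144 ] [-0.0526  0.2016  0.144 ]
ball wrist [0.5217 0.1616 0.144 ] [-0.0559  0.2023  0.144 ]
  tri [0.5223 0.1626 0.1425] [-0.5  0.  -1.1  0.4  0.1  0.3]
ptr [ 0.0636 -0.037   0.067 ]
clip [0.0605 0.0265 0.067 ]
```

View pics/w1c.png

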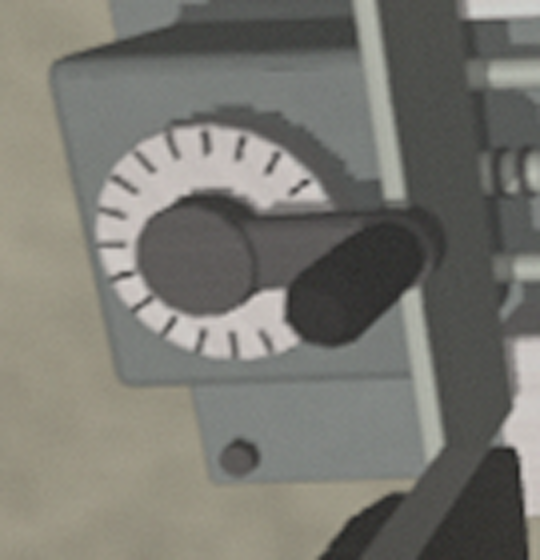

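Refined pixels from the enlarged crop: hub centre at (139,254) and handle top at (171.5,267). That puts the hub at about (0.572,-0.198) and the handle at about (0.568,-0.1465), 52 mm apart as expected. Now approaching to grasp.

Scaled: -0.0454 m is -0.7264, 0.03 m is 0.48.

nudge_tcp:
  segments: "-0.1824,-0.7264,0.48,0,0.085;-0.1824,-0.7264,0.48,0,0.085;-0.184,-0.7264,0.48,0,0.085;0,0,0,0,0.085;0,0,0,0,0.085"

```text
time_s: 2.65
tcp_pos: [0.5665, -0.1421, 0.2114]
tool_rot: [[-1.0, 0.0, -0.001], [0.0, 1.0, 0.001], [0.001, 0.001, -1.0]]
contact_force: [-0.5, 0.0, 0.7]
width: 0.0848
finger_force: 0.0
```

nudge_tcp:
  segments: "0,0,0.736,0,0.085;0,0,0.736,0,0.085;0,0,0,0,0.085;0,0,0,0,0;0,0,0,0,0"
  clamp_n: 60

```text
time_s: 3.28
tcp_pos: [0.5683, -0.1433, 0.1217]
tool_rot: [[-1.0, 0.0, 0.004], [0.0, 1.0, -0.001], [-0.004, -0.001, -1.0]]
contact_force: [-0.6, -0.4, 0.2]
width: 0.0511
finger_force: 0.0
```

nudge_tcp:
  segments: "0,0,0,0,0;0,0,0,0,0;0,0,0,0,0"

```text
time_s: 3.65
tcp_pos: [0.5688, -0.1473, 0.1213]
tool_rot: [[-1.0, -0.0, 0.005], [-0.0, 1.0, -0.006], [-0.005, -0.006, -1.0]]
contact_force: [0.1, -18.8, 4.6]
width: 0.018
finger_force: 58.5
```

Scaled: -0.004 m is -0.064, -0.003 m is -0.048.

nudge_tcp:
  segments: "-0.048,-0.064,0,0,0;0,0,0,0,0"
  clamp_n: 50

```text
time_s: 3.9
tcp_pos: [0.5716, -0.148, 0.1214]
tool_rot: [[-1.0, 0.002, 0.004], [0.002, 1.0, -0.0], [-0.004, -0.0, -1.0]]
contact_force: [0.5, 0.3, 9.7]
width: 0.0182
finger_force: 58.9
```

nudge_tcp:
  segments: "-0.25712,-0.0408,0,0,0;-0.232,-0.11824,0,0,0;-0.184,-0.184,0,0,0;-0.11824,-0.232,0,0,0;-0.0408,-0.25712,0,0,0"

```text
time_s: 4.53
tcp_pos: [0.6225, -0.1993, 0.1213]
tool_rot: [[-1.0, 0.001, 0.001], [0.001, 1.0, 0.001], [-0.001, 0.001, -1.0]]
contact_force: [-5.0, 3.9, 12.9]
width: 0.0185
finger_force: 59.1
```

nudge_tcp:
  segments: "0.0408,-0.25712,0,0,0;0.11824,-0.232,0,0,0;0.184,-0.184,0,0,0;0.232,-0.11824,0,0,0;0.25712,-0.0408,0,0,0"

```text
time_s: 5.15
tcp_pos: [0.5722, -0.2522, 0.1217]
tool_rot: [[-1.0, 0.002, 0.006], [0.002, 1.0, -0.001], [-0.006, -0.001, -1.0]]
contact_force: [4.9, 3.8, 7.2]
width: 0.0189
finger_force: 58.4
```

nudge_tcp:
  segments: "0.25712,0.0408,0,0,0;0.232,0.11824,0,0,0;0.184,0.184,0,0,0;0.11824,0.232,0,0,0;0.0408,0.25712,0,0,0"

```text
time_s: 5.78
tcp_pos: [0.5179, -0.2007, 0.1215]
tool_rot: [[-1.0, 0.001, 0.002], [0.001, 1.0, -0.003], [-0.002, -0.003, -1.0]]
contact_force: [-2.3, -4.3, 12.4]
width: 0.0184
finger_force: 59.0
```

nudge_tcp:
  segments: "-0.0408,0.25712,0,0,0;-0.11824,0.232,0,0,0;-0.184,0.184,0,0,0;-0.232,0.11824,0,0,0;-0.25712,0.0408,0,0,0"

```text
time_s: 6.4
tcp_pos: [0.5705, -0.1477, 0.1213]
tool_rot: [[-1.0, 0.0, 0.001], [0.0, 1.0, -0.001], [-0.001, -0.001, -1.0]]
contact_force: [-4.8, -7.1, 10.0]
width: 0.0183
finger_force: 59.1
```

nudge_tcp:
  segments: "-0.25712,-0.0408,0,0,0;-0.232,-0.11824,0,0,0;-0.184,-0.184,0,0,0;-0.11824,-0.232,0,0,0;-0.0408,-0.25712,0,0,0"

```text
time_s: 7.02
tcp_pos: [0.6225, -0.1993, 0.1213]
tool_rot: [[-1.0, 0.001, 0.001], [0.001, 1.0, 0.001], [-0.001, 0.001, -1.0]]
contact_force: [-6.0, 5.3, 12.0]
width: 0.0181
finger_force: 59.1
```

nudge_tcp:
  segments: "0.0408,-0.25712,0,0,0;0.11824,-0.232,0,0,0;0.184,-0.184,0,0,0;0.232,-0.11824,0,0,0;0.25712,-0.0408,0,0,0"

```text
time_s: 7.65
tcp_pos: [0.5722, -0.2523, 0.1218]
tool_rot: [[-1.0, 0.002, 0.006], [0.002, 1.0, -0.001], [-0.006, -0.001, -1.0]]
contact_force: [5.7, 4.4, 8.5]
width: 0.0183
finger_force: 58.4
```

nudge_tcp:
  segments: "0.25712,0.0408,0,0,0;0.232,0.11824,0,0,0;0.184,0.184,0,0,0;0.11824,0.232,0,0,0;0.0408,0.25712,0,0,0"

```text
time_s: 8.28
tcp_pos: [0.518, -0.2007, 0.1215]
tool_rot: [[-1.0, 0.001, 0.002], [0.001, 1.0, -0.003], [-0.002, -0.003, -1.0]]
contact_force: [-1.3, -4.8, 12.0]
width: 0.0186
finger_force: 59.0
```

Run:
```python
from h import *
g=np.load("g.npy")
o=[]
for n in("scene","side"):
    im=ctrl.snapshot(n)[:,:,::-1]; cv2.imwrite(f"pics/{n}2.png",im)
    u=proj(n,W(g,(.06,.0265,.067)));x,y=np.int32(u);print(n,u,x-32,y-32)
    o.append(cv2.resize(im[y-32:y+32,x-32:x+32],(400,400),interpolation=cv2.INTER_CUBIC))
cv2.imwrite("pics/c2.png",np.hstack(o))
```

```text
scene [297.90617308 278.34717147] 265 246
side [347.38918686 225.29952642] 315 193
```

View pics/c2.png

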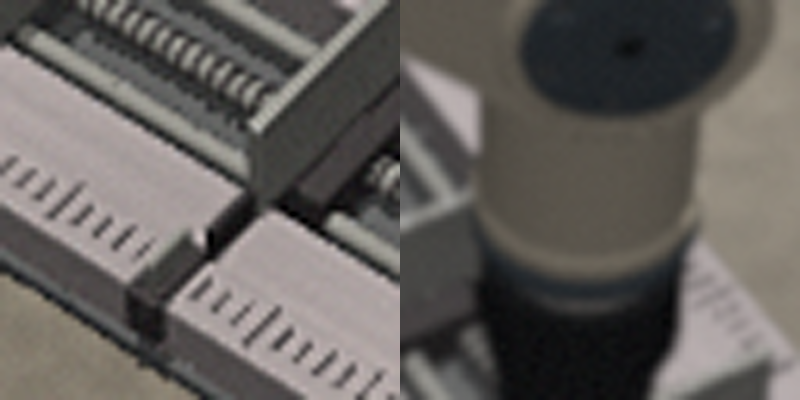

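The crop (scene on the left) shows the pointer blade almost in line with the clip blade. The clip's inner top end is near (190,231), and the pointer runs from about (250,192) to (208,232). The arm hides the side view. I'll convert this to millimetres.

Run:
```python
from h import *
g=np.load("g.npy")
b=proj("scene",W(g,(.06,.0265,.067)))
J=np.array([(proj("scene",W(g,(.06+.01*a,.0265+.01*c,.067+.01*d)))-b)*6.25 for a,c,d in((1,0,0),(0,1,0),(0,0,1))])
print("crop px per 10mm x,y,z",J.round(1).tolist())
for nm,u in(("clip",(190,231)),("p_out",(208,232)),("p_in",(250,192))):
    print(nm,G(g,ray_z("scene",np.array(u)/6.25+[265,246],.067))[:2].round(4))
im=cv2.imread("pics/scene2.png")[268:292,284:308]
cv2.imwrite("pics/z2.png",cv2.resize(im,(576,576),interpolation=cv2.INTER_NEAREST))
```

```text
crop px per 10mm x,y,z [[-15.9, 16.2], [20.1, 12.3], [-0.5, -15.6]]
clip [0.0747 0.0304]
p_out [0.0709 0.0363]
p_in [0.0455 0.0372]
```

View pics/z2.png

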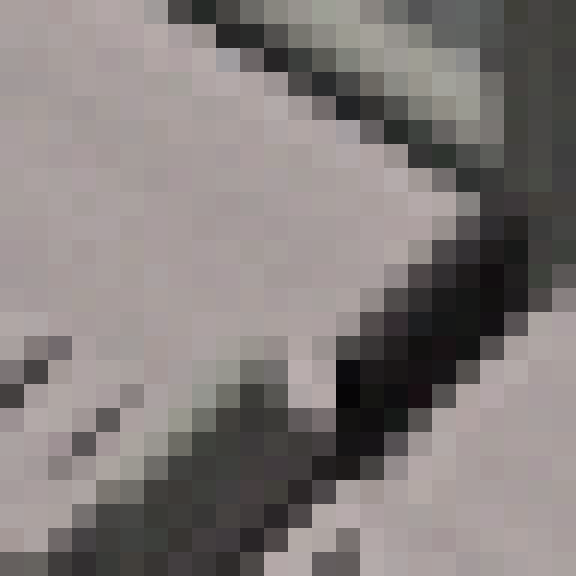

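Scaled: 0.01607 m is 0.25712, 0.0145 m is 0.232.

nudge_tcp:
  segments: "-0.0408,0.25712,0,0,0;-0.11824,0.232,0,0,0;0,0,0,0,0"

```text
time_s: 8.75
tcp_pos: [0.5289, -0.1682, 0.1213]
tool_rot: [[-1.0, 0.001, 0.003], [0.001, 1.0, 0.0], [-0.003, 0.0, -1.0]]
contact_force: [-3.9, 3.6, 15.0]
width: 0.0187
finger_force: 59.3
```

nudge_tcp:
  segments: "0.11824,-0.232,0,0,0;0.0408,-0.25712,0,0,0;-0.0408,-0.25712,0,0,0;-0.11824,-0.232,0,0,0;-0.184,-0.184,0,0,0"

```text
time_s: 9.38
tcp_pos: [0.5393, -0.2423, 0.1215]
tool_rot: [[-1.0, 0.002, 0.001], [0.002, 1.0, -0.0], [-0.001, -0.0, -1.0]]
contact_force: [-2.2, 5.5, 13.2]
width: 0.0183
finger_force: 59.0
```

nudge_tcp:
  segments: "0,0,0,0,0.085;0,0,0,0,0.085;0,0,0,0,0.085;0,0,0,0,0.085;0,0,-0.8,0,0.085"

```text
time_s: 10.0
tcp_pos: [0.5366, -0.2401, 0.1663]
tool_rot: [[-1.0, 0.001, -0.007], [0.001, 1.0, 0.003], [0.007, 0.003, -1.0]]
contact_force: [1.1, -0.5, 0.1]
width: 0.0849
finger_force: 0.0
```

nudge_tcp:
  segments: "0,0,-0.48,0,0.085;-0.592,0.752,0,0,0.085;-0.592,0.752,0,0,0.085;-0.592,0.752,0,0,0.085;-0.592,0.752,0,0,0.085"

```text
time_s: 10.62
tcp_pos: [0.6882, -0.0518, 0.1993]
tool_rot: [[-1.0, 0.001, -0.0], [0.001, 1.0, -0.0], [0.0, -0.0, -1.0]]
contact_force: [0.4, 0.2, -0.7]
width: 0.0853
finger_force: 0.0
```

nudge_tcp:
  segments: "-0.592,0.752,0,0,0.085;0,0,0.64,0,0.085;0,0,0.64,0,0.085;0,0,0,0,0.085;0,0,0,0,0.085"

```text
time_s: 11.25
tcp_pos: [0.725, -0.0067, 0.1207]
tool_rot: [[-1.0, 0.001, 0.001], [0.001, 1.0, -0.0], [-0.001, -0.0, -1.0]]
contact_force: [-0.0, 0.4, 0.8]
width: 0.0852
finger_force: 0.0
```

Create look.py:
```python
from h import *
import sys,pickle
n=sys.argv[1]
s=ctrl.state(); im=ctrl.snapshot("wrist")[:,:,::-1]
pickle.dump({k:np.array(s[k]) for k in("tcp_pos","tool_rot")},open(f"s{n}.pkl","wb"))
cv2.imwrite(f"pics/w{n}.png",im)
g=np.load("g.npy");x,y=np.int32(proj("wrist",W(g,(.06,.0265,.067)),s));x=max(x,60);y=max(y,60)
print("crop origin",x-60,y-60,s["time_s"],s["tcp_pos"])
cv2.imwrite(f"pics/w{n}c.png",cv2.resize(im[y-60:y+60,x-60:x+60],(600,600),interpolation=cv2.INTER_CUBIC))
```

```bash
python3 look.py 3
```

```text
crop origin 253 68 11.25 [ 0.72503882 -0.00667777  0.12067907]
```

View pics/w3c.png

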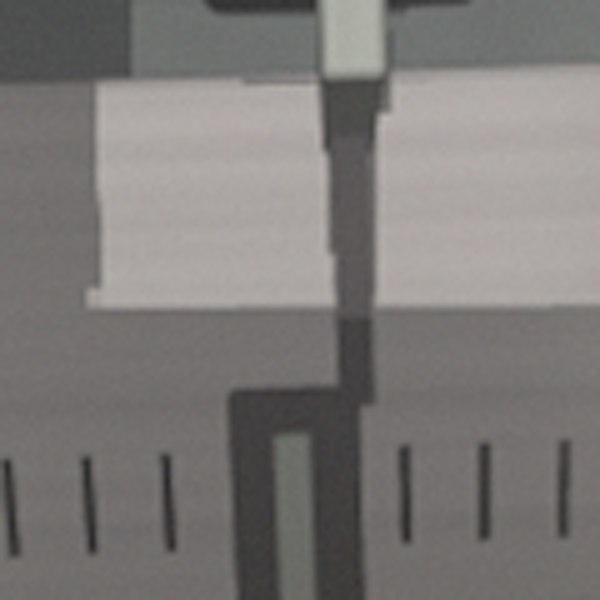

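The wrist crop is clear. The clip blade is centred at (291,432) and the pointer's outer end at (356,395). At 8.5 px/mm the pointer is about 7.7 mm past the clip, so the crank needs about 69° more backwards. I'll re-grip the handle and wind it back.

nudge_tcp:
  segments: "0,0,-0.64,0,0.085;0,0,-0.64,0,0.085;0.592,-0.752,0,0,0.085;0.592,-0.752,0,0,0.085;0.592,-0.752,0,0,0.085"

```text
time_s: 11.92
tcp_pos: [0.613, -0.1491, 0.202]
tool_rot: [[-1.0, 0.001, 0.004], [0.001, 1.0, -0.001], [-0.004, -0.001, -1.0]]
contact_force: [0.2, 0.0, -0.2]
width: 0.085
finger_force: 0.0
```

nudge_tcp:
  segments: "0.592,-0.752,0,0,0.085;0.592,-0.752,0,0,0.085;0,0,0,0,0.085;0,0,0.64,0,0.085;0,0,0.64,0,0.085"

```text
time_s: 12.55
tcp_pos: [0.5411, -0.2418, 0.1208]
tool_rot: [[-1.0, 0.001, 0.005], [0.001, 1.0, -0.002], [-0.005, -0.002, -1.0]]
contact_force: [-0.2, -0.2, -0.1]
width: 0.0852
finger_force: 0.0
```

nudge_tcp:
  segments: "0,0,0,0,0;0,0,0,0,0;0,0,0,0,0;0,0,0,0,0;0,0,0,0,0"
  clamp_n: 50

```text
time_s: 13.18
tcp_pos: [0.5402, -0.2421, 0.1211]
tool_rot: [[-1.0, 0.001, 0.002], [0.001, 1.0, -0.001], [-0.002, -0.001, -1.0]]
contact_force: [-0.6, -1.8, 7.5]
width: 0.019
finger_force: 48.5
```

Scaled: -0.0152 m is -0.2432, -0.015 m is -0.24.

nudge_tcp:
  segments: "-0.216,-0.1152,0,0,0;-0.24,-0.0464,0,0,0;-0.2432,0.0256,0,0,0;-0.2256,0.0944,0,0,0;0,0,0,0,0"

```text
time_s: 13.8
tcp_pos: [0.5992, -0.2445, 0.1212]
tool_rot: [[-1.0, 0.001, 0.004], [0.001, 1.0, -0.001], [-0.004, -0.001, -1.0]]
contact_force: [1.8, -0.2, 6.0]
width: 0.0184
finger_force: 48.8
```

nudge_tcp:
  segments: "0,0,0,0,0.085;0,0,0,0,0.085;0,0,0,0,0.085;0,0,0,0,0.085;0,0,-0.64,0,0.085"

```text
time_s: 14.42
tcp_pos: [0.5947, -0.2432, 0.1566]
tool_rot: [[-1.0, 0.001, -0.006], [0.001, 1.0, 0.002], [0.006, 0.002, -1.0]]
contact_force: [0.3, 0.2, -0.2]
width: 0.0851
finger_force: 0.0
```

Scaled: -0.04 m is -0.64, 0.0475 m is 0.76.

nudge_tcp:
  segments: "0,0,-0.64,0,0.085;-0.4,0.76,0,0,0.085;-0.4,0.76,0,0,0.085;-0.4,0.76,0,0,0.085;-0.4,0.76,0,0,0.085"

```text
time_s: 15.05
tcp_pos: [0.6977, -0.0527, 0.1993]
tool_rot: [[-1.0, 0.001, 0.0], [0.001, 1.0, -0.0], [-0.0, -0.0, -1.0]]
contact_force: [0.4, -0.5, -0.4]
width: 0.085
finger_force: 0.0
```

nudge_tcp:
  segments: "-0.4,0.76,0,0,0.085;0,0,0.64,0,0.085;0,0,0.64,0,0.085;0,0,0,0,0.085;0,0,0,0,0.085"

```text
time_s: 15.68
tcp_pos: [0.7229, -0.0069, 0.1207]
tool_rot: [[-1.0, 0.001, 0.001], [0.001, 1.0, -0.0], [-0.001, -0.0, -1.0]]
contact_force: [-0.5, -0.5, 1.3]
width: 0.0856
finger_force: 0.0
```

```bash
python3 look.py 4
```

```text
crop origin 253 72 15.675 [ 0.72292305 -0.0068785   0.12068942]
```

View pics/w4c.png

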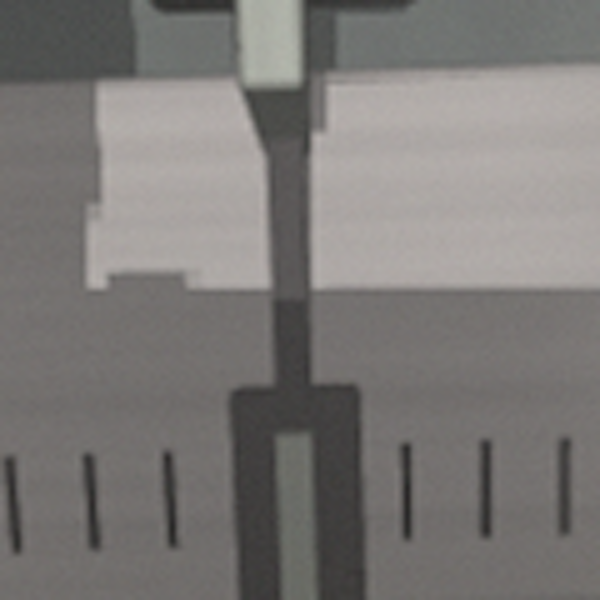

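The crop shows both blades at column 292, so they are aligned to within about 0.3 mm. The pointer moved back exactly as the crank angle predicts, so the play is taken up. Next is the lever.

Scaled: 0.042 m is 0.672, 0.028 m is 0.448.

nudge_tcp:
  segments: "0,0,-0.64,0,0.0;0,0,-0.64,0,0.0;0.672,0.448,0,0,0.0;0.672,0.448,0,0,0;0.672,0.448,0,0,0"
  clamp_n: 30

```text
time_s: 16.35
tcp_pos: [0.596, 0.078, 0.2018]
tool_rot: [[-1.0, 0.002, 0.004], [0.002, 1.0, 0.001], [-0.004, 0.001, -1.0]]
contact_force: [-0.1, 0.9, 0.6]
width: 0.0003
finger_force: 0.0
```

nudge_tcp:
  segments: "0.672,0.448,0,0,0;0.672,0.448,0,0,0;0.672,0.448,0,0,0;0,0,0,0,0;0,0,0,0,0"

```text
time_s: 16.98
tcp_pos: [0.4718, 0.1618, 0.2011]
tool_rot: [[-1.0, 0.0, 0.004], [0.0, 1.0, 0.001], [-0.004, 0.001, -1.0]]
contact_force: [1.0, 0.2, 0.7]
width: -0.0003
finger_force: 0.0
```

nudge_tcp:
  segments: "0,0,0.608,0,0;0,0,0.608,0,0;0,0,0,0,0;0,0,0,0,0"

```text
time_s: 17.48
tcp_pos: [0.4717, 0.1614, 0.1245]
tool_rot: [[-1.0, 0.002, 0.001], [0.002, 1.0, 0.0], [-0.001, 0.0, -1.0]]
contact_force: [0.1, 1.2, 1.0]
width: -0.0
finger_force: 0.0
```

Scaled: -0.02 m is -0.32, 0.0005 m is 0.008.

nudge_tcp:
  segments: "-0.32,0.008,0,0,0;-0.32,0.008,0,0,0;-0.32,0.008,0,0,0;-0.32,0.008,0,0,0"

```text
time_s: 17.98
tcp_pos: [0.5522, 0.1636, 0.1255]
tool_rot: [[-1.0, 0.001, 0.003], [0.001, 1.0, 0.001], [-0.003, 0.001, -1.0]]
contact_force: [-1.4, 0.0, -0.6]
width: 0.0001
finger_force: 0.5
```

nudge_tcp:
  segments: "-0.24,0.008,0,0,0;-0.08,0,0,0,0"

```text
time_s: 18.23
tcp_pos: [0.5715, 0.164, 0.1242]
tool_rot: [[-1.0, 0.001, 0.001], [0.001, 1.0, 0.0], [-0.001, 0.0, -1.0]]
contact_force: [-1.5, 1.4, 0.4]
width: 0.0001
finger_force: 0.5
```

nudge_tcp:
  segments: "-0.064,0,0,0,0;0,0,0,0,0"

```text
time_s: 18.48
tcp_pos: [0.5738, 0.164, 0.1233]
tool_rot: [[-1.0, 0.001, -0.001], [0.001, 1.0, -0.0], [0.001, -0.0, -1.0]]
contact_force: [-0.4, -0.3, 1.5]
width: -0.0
finger_force: 1.1
```

Scaled: -0.004 m is -0.064.

nudge_tcp:
  segments: "-0.064,0,0,0,0;0,0,0,0,0"
  only: "tcp|contact"

```text
tcp_pos: [0.5747, 0.1638, 0.1229]
contact_force: [-13.3, 1.1, 9.8]
```

nudge_tcp:
  segments: "-0.048,0,0,0,0;0,0,0,0,0"
  only: "tcp|contact"

```text
tcp_pos: [0.5751, 0.1638, 0.1227]
contact_force: [-23.4, 1.7, 16.4]
```

The lever is on its stop, with a clear force rise. Now I'll back off and check the ball position numerically.

Scaled: -0.05 m is -0.8, 0.05 m is 0.8.

nudge_tcp:
  segments: "0.48,0,0,0,0;0.64,0,0,0,0;0.32,0.48,-0.8,0,0;0,0.8,-0.64,0,0;0,0.8,0,0,0"

```text
time_s: 19.6
tcp_pos: [0.4932, 0.2951, 0.2165]
tool_rot: [[-1.0, 0.001, 0.007], [0.001, 1.0, 0.004], [-0.007, 0.004, -1.0]]
contact_force: [1.9, 0.2, -1.0]
width: 0.0001
finger_force: 0.0
```

nudge_tcp:
  segments: "0.48,0.8,0,0,0;0.48,0.8,0,0,0;0.48,0.8,0,0,0;0,0,0,0,0;0,0,0,0,0"

```text
time_s: 20.23
tcp_pos: [0.4014, 0.4427, 0.2123]
tool_rot: [[-1.0, -0.0, 0.0], [-0.0, 1.0, -0.0], [-0.0, -0.0, -1.0]]
contact_force: [-0.2, -0.6, -0.9]
width: 0.0001
finger_force: 0.0
```

Run:
```python
from h import *
g=np.load("g.npy")
for n in("scene","side"):
    im=ctrl.snapshot(n);m=(im.max(2)<45).astype(np.uint8)
    P=np.array([.598,.165,.144]);u=proj(n,P);x,y=np.int32(u)
    k,l,st,c=cv2.connectedComponentsWithStats(m[y-14:y+14,x-14:x+14])
    for j in range(1,k):
        if st[j,4]>15:
            q=c[j]+[x-14,y-14];print(n,u.round(1),q.round(1),st[j,4],ray_z(n,q,.144).round(3))
```

```text
scene [369.  284.2] [368.8 284.6] 100 [0.599 0.165 0.144]
side [305.  173.7] [305.6 173.7] 36 [0.6   0.164 0.144]
```

The ball is at (0.599, 0.165), where it should be when locked. Handing in.

```bash
python3 -c "
from workcell import ctrl
print(ctrl.job_done())"
```

```text
the job is handed in; nothing more can be done
None
```

The job is handed in at about 20 s of robot time. I wound the fence about 10–12 mm past the clip and brought it back on the anticlockwise turn, leaving the blades in line to within about 0.3 mm by the wrist camera. The play should be taken up, as the crank's travel back matched the pointer's. The crank is released, the lock lever is on its far stop and the arm is clear. I steered clear of the other things on the bench but didn't re-measure their positions, and no verdict came back.

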